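# Find the rack slot that still grips

### The arm

A 6-joint arm with a two-finger parallel gripper is mounted at the origin on the work surface. World frame = base frame: x ahead of the robot, y to its left, z up, the work surface at z = 0. Lengths are in mm, angles in rad, forces in N, time in s.
With the tool pointing down it reaches from about 350 to 775 mm from the base axis. Payload 7.3 kg.
Tool frame: the origin (TCP) lies midway between the tips of the shut fingers; the grasp point (between the pads) lies 19 mm behind it; z points along the fingers, y is the direction in which the jaws open and shut (so a half turn about z gives the same grasp; the last joint's range is limited). The gripper opens to 92 mm and grips with 3 to 60 N. Pads are 19 mm wide; open, the fingers measure 130 mm over their backs; the gripper's body (75 mm by 190 mm) begins 47 mm behind the grasp point.
Start: joints at [1.142, 0.342, 1.524, -0, 1.275, -0.146], TCP at [146.484, 504.17, 226.741] pointing down, gripper open.
Joint ranges: [-2.53, 2.53], [-0.77, 2.02], [0.04, 2.7], [-1, 4.14], [0.28, 2.66], [-3.11, 3.11]. Speed limits (rad/s): [2.57, 2.57, 3.14, 3.14, 3.14, 3.14].

### API

Orientations are given as [roll, pitch, yaw] about the fixed x, y, z axes, in that order (R = Rz(yaw) Ry(pitch) Rx(roll)).
In Python, from plant import sensors, imaging, ticket gives the robot as it stands. The module is installed in compiled form; this text tells all that it offers.
- The arm moves only by the tool arm_command, never from a script. Its argument "increments" is one flat list of numbers, 5 for each row, row after row: the closure, from 0 (fully open) to 1 (shut), then the shift along the tool's x, y, z in mm, then the turn about the tool's z in degrees. In form: [hand, dx, dy, dz, spin, hand, dx, dy, dz, spin, ...]. A call has 1 to 20 rows; each row is the pose to reach, as a shift and turn from the pose commanded when the call began, along the tool's axes at that moment; what a row does not reach only later rows make up. A row lasts 1/8 s, in which the tool goes at most 62.5 mm and 10.7 degrees, less where a joint would pass 70% of its speed; a pose out of reach is approached as far as the arm can. A call with a gripper value outside its range is refused whole. The fingers move at their own pace and stop on an object; the grip force is fixed at half the most. Time passes only in rows, so rows that repeat a pose let the fingers close. It gives the time, the measured TCP pose, the force and the opening at its end, in the units of the state.
- sensors.get_obs(): the state, without advancing time (a new reading comes with each control period).
- imaging.capture(name): name is "scene" or "top"; returns the picture (480x640x3 uint8, blue, green, red); there is no depth.
- imaging.calibration(name): a dict with "fx", "fy", "cx", "cy" (pixels), "world_to_cam" (4x4, takes a point from world to camera coordinates). Camera axes: x right, y down, z forward; pixel columns grow to the right and rows downward; lengths in mm; the calibration is good to about 2 mm. A picture is of the moment at which its call begins. calibration takes no time and is no camera call.
- ticket.close_job(): hands the job in, once; it reports no verdict.
The state is a dict: "time": time; "joint_positions": joint angles; "dq": joint speeds; "tau": joint torques, N m; "tool_pos": TCP position; "tcp_rot": TCP orientation; "contact_force": force on the tool from outside, world axes, zero at the start; "moment": the same for the moment, N m; "grip_width": finger opening in mm.
Only numpy, scipy, OpenCV 4.12 (cv2) and the standard library are available. Lean on these libraries where they do the work, as an engineer would, in place of code of your own. Each camera call takes 0.05 s, during which the arm holds its last target. There are 200 camera calls.

### The job

Draw the feeler gauge out of its holder and gently try its blade in the four empty slots of the beech key rack to find the one whose sprung lining still drags on the blade; never force it where something springy blocks the way. Leave the gauge upright in that slot with its blade pushed about half way in, let go, held up by the drag alone, and do not disturb the key, the fob, the padlock or the token box.

Things in the scene. Friction and masses are not known exactly. Their poses are not given: they have to be found in the camera images.
- rack: Fixed beech rack, 56 (its x) x 230 (its y) x 85 mm high; origin at the centre of its underside. Six slots in a row along y open upward, each 34 mm long (x), 75 mm deep. The four middle ones are empty, 12 mm wide (y) with mouths bevelled to 22 mm (5 mm deep), and look alike: thin bristles hide the inside and give no resistance. The end slots hold key (y = -95) and fob (+95), 25 mm proud of the top.
- slot_a (a point): Centre of the mouth of the empty slot at rack y = -54 mm, in the rack's top face; axes as the rack's. Slot insides are dealt anew each start. ONE slot has spring linings that drag on the blade from about 15-20 to 62 mm below the mouth: a steady friction of about 5 to 8 N against motion down or up (it partly relaxes at standstill) that holds the gauge up when let go
- slot_b (a point): The same for the empty slot at rack y = -18 mm. ONE slot is blocked by a springy stub 22 mm below the mouth that pushes back harder the deeper it is pressed and pushes the blade up again
- slot_c (a point): The same for the empty slot at rack y = +18 mm. The other TWO slots are slack: the blade meets nothing down to the floor 75 mm below the mouth, and falls there if let go
- slot_d (a point): The same for the empty slot at rack y = +54 mm
- stub (a joint): How far the springy stub in the blocked slot is pressed down, m: 0 untouched; spring 1000 N/m with 1.5 N preload; beyond 0.014 it counts as forced
- holder: Fixed grey plastic holder, foot 80 x 64 mm, block 56 (x) x 40 (y) mm, 55 mm high, origin at the centre of its underside; a slot 30 mm long (its x) and 9 mm wide (its y), 45 mm deep, in which the gauge stands at the start
- gauge_handle (a point): Centre of the handle of the feeler gauge (loose, about 80 g, 140 mm long, upright at the start): black square handle 18 x 18 mm, 60 mm tall, reaching 30 mm above and below this point. Axes: z up along the gauge, x along the blade's 22 mm width, y along its 6 mm thickness
- gauge_tip (a point): Middle of the lower end of the gauge's flat steel blade, which is 22 mm wide (x), 6 mm thick (y) and 80 mm long below the handle; 110 mm below the handle's centre. In a slot the blade's width lies along the slot's length (the rack's x), either way round
- gauge: The same gauge; origin at the middle of the blade's lower end, axes as above
- fob: Blue plastic fob 28 x 8 x 100 mm standing in the rack's end slot at +y; origin at its lower end; leave alone
- key: Brass key 28 x 4 x 100 mm standing in the rack's end slot at -y; origin at its lower end; leave alone
- padlock: Chrome padlock 30 x 52 mm, 105 mm tall with its shackle, loose on the counter to the left of the rack; origin at the centre of its underside; leave alone
- token_box: Closed clear polycarbonate box 85 x 110 x 48 mm holding brass tokens, loose on the counter beyond the rack; origin at the centre of its underside; leave alone
Things that resemble listed ones, but are neither listed nor needed, are in the scene too. There is more than one size of the gauge; the job needs the larger. Several things look just like the rack: the one meant starts farthest from the robot's base.

How it is judged:
By the outcome, as a careful person would: the job done as asked, in the order asked, and still so for the second after the job is handed in, with the robot touching nothing.
It also fails if it takes over 64 s, if anything falls off the work surface, if the arm or the gripper's body presses on something with over 40 N, if the wrist force passes 120 N, or if a joint passes its speed limit or range.

## Working session

There is one attempt and no reset: what is moved stays moved. The work goes in short steps, Python scripts to look and compute and a tool call to move; the robot and the scene stay as the last step left them, time stands still between calls to the robot, and variables do not carry over. Pictures are saved under pics/ and viewed, about 8 in all and at most 12, crops included, and the job is handed in when it is done.

Besides the shell and the picture viewer there is one more tool, called after ">>>" by a JSON object that holds its "name" and its "arguments", one argument or row to a line. arm_command: Moves the arm, as the interface text tells. Its arguments: {"type":"object","properties":{"increments":{"type":"array","items":{"type":"number"}}},"required":["increments"]}

```bash
mkdir -p pics
python3 - <<'E'
from plant import sensors, imaging
import cv2, numpy as np
for n in("scene","top"):
    cv2.imwrite(f"pics/{n}0.png",imaging.capture(n)); c=imaging.calibration(n)
    print(n,c["fx"],c["cx"],c["cy"],np.round(c["world_to_cam"],3).tolist())
o=sensors.get_obs();print(o["time"],o["tool_pos"],o["tcp_rot"],o["contact_force"],o["grip_width"])
E
```

```text
scene 506.54801120244997 318.3953559853715 239.50264475898814 [[-0.222, 0.975, 0.009, 92.604], [0.715, 0.169, -0.679, -322.697], [-0.663, -0.144, -0.735, 1264.892], [0.0, 0.0, 0.0, 1.0]]
top 588.0137055940719 305.82029803232473 239.1778571914361 [[0.011, -1.0, -0.018, 57.572], [-0.989, -0.008, -0.147, 564.36], [0.146, 0.019, -0.989, 1179.367], [0.0, 0.0, 0.0, 1.0]]
0.1 [146.32310755 503.8210672  226.11525185] [-3.14023290e+00 -2.10981055e-04  2.85877510e+00] [ 0.35237505 -0.53793553 -0.24649863] 91.785826340581
```

View pics/scene0.png

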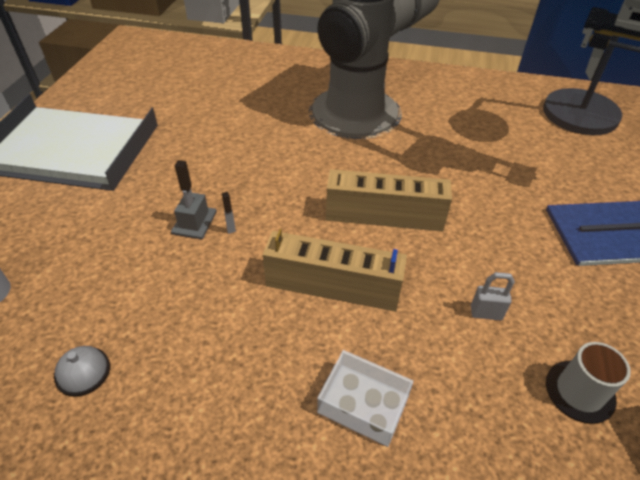

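View pics/top0.png

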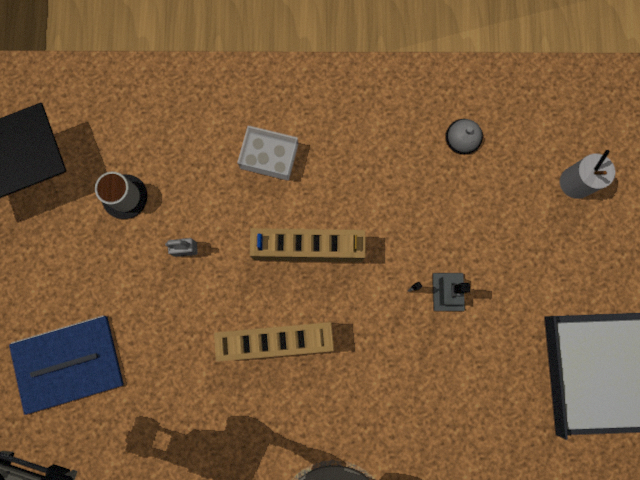

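The scene view shows the target rack (the farther of the two) at about (335,270). The holder with the large gauge is at (190,205), with a smaller look-alike at (228,212). In the top view they are at (308,244), (448,292) and (416,287).

```bash
cat > h.py <<'E'
import numpy as np, cv2
from plant import sensors, imaging
def ray(n,u,v,z):
    c=imaging.calibration(n);M=np.array(c["world_to_cam"]);R,t=M[:3,:3],M[:3,3]
    d=R.T@np.array([(u-c["cx"])/c["fx"],(v-c["cy"])/c["fy"],1]);o=-R.T@t
    return (o+d*(z-o[2])/d[2])[:2]
def proj(n,p):
    c=imaging.calibration(n);q=np.array(c["world_to_cam"])@np.append(p,1)
    return c["fx"]*q[0]/q[2]+c["cx"],c["fy"]*q[1]/q[2]+c["cy"]
def crop(im,x,y,w,h,s): return cv2.resize(im[y:y+h,x:x+w],None,fx=s,fy=s,interpolation=cv2.INTER_CUBIC)
E
python3 - <<'E'
from h import *
t=cv2.imread("pics/top0.png");s=cv2.imread("pics/scene0.png")
a=crop(t,240,220,133,50,6); b=crop(t,400,264,80,56,5); c=crop(s,165,150,79,56,5)
cv2.imwrite("pics/c1.png",np.vstack([a[:,:795],np.hstack([b,c])[:,:795]]))
g=cv2.cvtColor(t,cv2.COLOR_BGR2HSV)
# dark slot blobs in rack
m=((g[...,2]<60)).astype(np.uint8);
n,l,st,ce=cv2.connectedComponentsWithStats(m)
for i in range(1,n):
    x,y,w,h,A=st[i]
    if 245<ce[i][0]<375 and 225<ce[i][1]<262 and A>15: print("slot",ce[i].round(1),w,h,A,ray("top",*ce[i],85).round(1))
    if 400<ce[i][0]<480 and 264<ce[i][1]<320 and A>15: print("dark",ce[i].round(1),st[i],ray("top",*ce[i],150).round(1))
m=((g[...,0]>100)&(g[...,0]<130)&(g[...,1]>150)&(g[...,2]>60)).astype(np.uint8)
n,l,st,ce=cv2.connectedComponentsWithStats(m[220:270,240:375])
print([ (c+[240,220],s) for c,s in zip(ce[1:],st[1:])])
E
```

```text
slot [261.  243.5] 5 15 34 [548.  151.8]
slot [280.1 241.8] 6 15 77 [551.7 113.6]
slot [298.  242.4] 6 16 81 [550.8  77.6]
slot [316.  242.4] 6 16 81 [551.1  41.5]
slot [334.  242.5] 5 16 80 [551.2   5.6]
slot [308.8 259. ] 112 6 425 [517.6  55.6]
dark [443.2 294.4] [432 277  33  30 228] [ 446.2 -195.7]
dark [416.  286.5] [409 282  13   9  70] [ 460.4 -145.5]
dark [459.8 288.9] [451 283  19  15 224] [ 456.7 -226.6]
[(array([259.02380952, 240.23809524]), array([18, 14,  4, 14, 42], dtype=int32))]
```

View pics/c1.png

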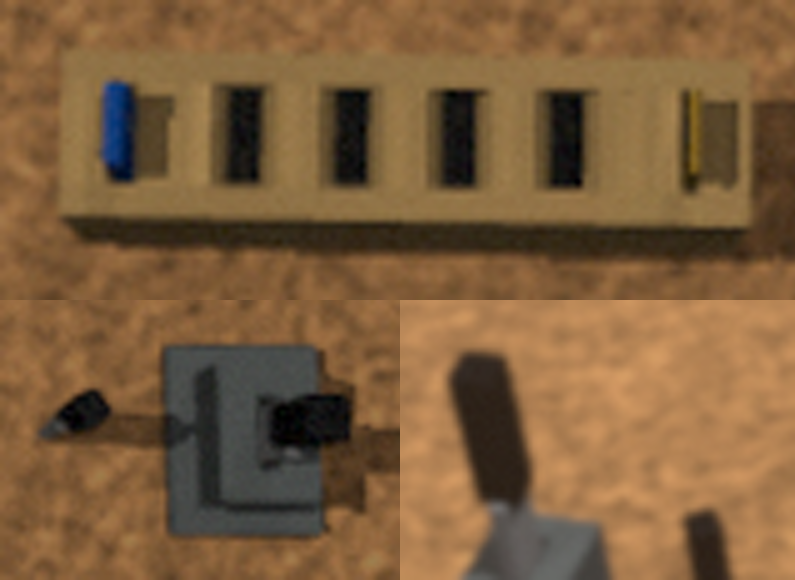

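The crops show the four slot mouths evenly spaced, with the rack's yaw near 0. The handle's top face is at about px (465.8, 287.4) in the top view. The blade's width lies along x, and the small gauge stands on the +y side.

Run:
```python
from h import *
P=lambda u,v,z:ray("top",u,v,z).round(1)
print("rack top corners",[P(240+a/6,220+b/6,85) for a,b in((62,52),(750,62),(62,217),(752,228))])
print("foot corners",[P(400+a/5,264+b/5,8) for a,b in((163,46),(318,46),(168,235),(323,235))])
print("handle top", P(465.8,287.4,150), "small", P(417,286.5,100))
# scene handle top centre crop (480,362): px
u,v=165+478/5,150+(362-300)/5; print("scene",u,v,ray("scene",u,v,150).round(1))
print("scene handle bottom", ray("scene",165+508/5,150+200/5,90).round(1))
print("top handle bottom(slot)", P(400+280/5,264+(432-300)/5,90), "blk top slot", P(400+285/5,264+132/5,55))
```

```text
rack top corners [array([577.9, 173.9]), array([576.3, -56.4]), array([522.2, 172.6]), array([520.5, -56.8])]
foot corners [array([ 498.4, -204.7]), array([ 499. , -269.8]), array([ 419.3, -205.2]), array([ 419.9, -269.7])]
handle top [ 459.6 -237.8] small [ 463.8 -155.8]
scene 260.6 162.4 [ 429.4 -102.2]
scene handle bottom [432.5 -94.5]
top handle bottom(slot) [ 457.6 -233.6] blk top slot [ 459.8 -243.9]
```

Run:
```python
from h import *
print(ray("scene",180.6,162.4,150).round(1))
T=np.array([459.4,-237.5]); o=sensors.get_obs(); y=o["tcp_rot"][2]; p=o["tool_pos"]
c,s=np.cos(y),np.sin(y)
for q in ([440,150,226],[*T,200]):
    d=np.array(q)-p; print((c*d[0]+s*d[1]).round(1),(s*d[0]-c*d[1]).round(1),(-d[2]).round(1))
```

```text
[ 461.8 -237.6]
-380.7 -257.8 0.1
-507.5 -624.5 26.1
```

>>> {"name": "arm_command", "arguments": {
  "increments": [0.35, -63, -43, 0, -4, 0.35, -127, -86, 0, -8, 0.35, -190, -129, 0, -12, 0.35, -254, -172, 0, -16.2, 0.35, -317, -215, 0, -16.2, 0.35, -381, -258, 0, -16.2, 0.35, -402, -319, 4, -16.2, 0.35, -423, -380, 8, -16.2, 0.35, -444, -441, 12, -16.2, 0.35, -465, -502, 18, -16.2, 0.35, -486, -563, 22, -16.2, 0.35, -507.5, -624.5, 26, -16.2, 0.35, -507.5, -624.5, 26, -16.2, 0.35, -507.5, -624.5, 26, -16.2, 0.35, -507.5, -624.5, 26, -16.2]
}}

```text
time: 1.98
tool_pos: [459.1, -238.6, 199.8]
tcp_rot: [3.141, -0.001, 3.139]
contact_force: [-0.5, 0.4, -0.2]
grip_width: 59.4
```

>>> {"name": "arm_command", "arguments": {
  "increments": [0.35, 0, 1, 30, 0, 0.35, 0, 1, 60, 0, 0.35, 0, 1, 85, 0, 0.35, 0, 1, 99, 0, 0.35, 0, 1, 99, 0, 0.35, 0, 1, 99, 0, 1, 0, 1, 99, 0, 1, 0, 1, 99, 0, 1, 0, 1, 99, 0, 1, 0, 1, 99, 0, 1, 0, 1, 99, 0, 1, 0, 1, 99, 0]
}}

```text
time: 3.48
tool_pos: [459.6, -236.3, 101.7]
tcp_rot: [-3.141, 0.0, -3.142]
contact_force: [0.3, -0.0, -1.2]
grip_width: 17.9
```

Run:
```python
from h import *
im=imaging.capture("scene");t=imaging.capture("top")
cv2.imwrite("pics/g1.png",np.hstack([crop(im,140,110,130,150,3),crop(t,390,230,130,150,3)]))
o=sensors.get_obs();print(o["tool_pos"],o["contact_force"],o["grip_width"])
```

```text
[ 459.57600793 -236.30564861  101.67724319] [ 0.01719135 -1.46644116  0.40807708] 17.82424368455448
```

View pics/g1.png

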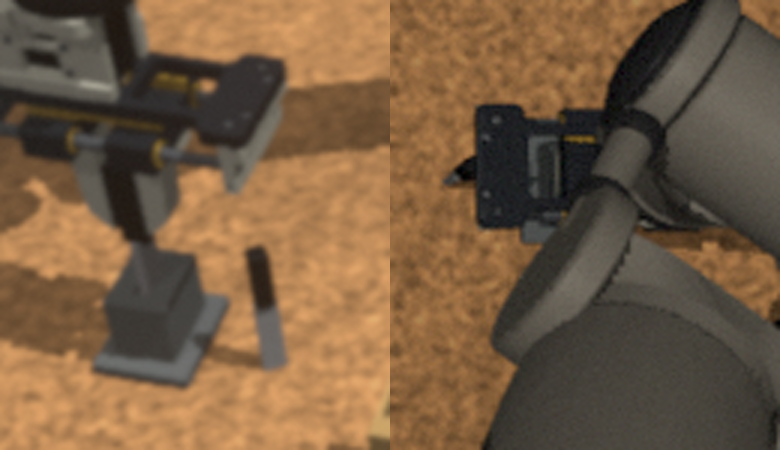

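The handle is gripped at 17.9 mm width. I'll lift straight up and go to slot a.

>>> {"name": "arm_command", "arguments": {
  "increments": [1, 0, 0, -20, 0, 1, 0, 0, -55, 0, 1, 0, 0, -95, 0, 1, 0, 0, -125, 0, 1, 0, 0, -125, 0, 1, -18, 48, -125, 0, 1, -36, 96, -125, 0, 1, -54, 145, -125, 0, 1, -72, 193, -125, 0, 1, -84, 225, -125, 0, 1, -90.4, 241.5, -125, 0, 1, -90.4, 241.5, -125, 0, 1, -90.4, 241.5, -125, 0, 1, -90.4, 241.5, -125, 0]
}}

```text
time: 5.32
tool_pos: [549.7, 4.1, 226.7]
tcp_rot: [-3.141, -0.0, 3.14]
contact_force: [0.0, 0.5, -0.9]
grip_width: 17.4
```

Run:
```python
from h import *
im=imaging.capture("scene");t=imaging.capture("top")
o=sensors.get_obs();p=o["tool_pos"];print(p,o["tcp_rot"],o["contact_force"],o["grip_width"])
print(proj("scene",[p[0],p[1],p[2]-91]),proj("top",[p[0],p[1],p[2]-91]))
cv2.imwrite("pics/g2.png",np.hstack([crop(im,240,130,130,150,3),crop(t,280,180,130,150,3)]))
```

```text
[549.82978689   4.40667749 226.80166167] [-3.14156113e+00  1.23694867e-04  3.14013446e+00] [-0.51898966  0.22922146 -1.46445426] 17.931340091766845
(np.float64(303.29262027718283), np.float64(226.2157340757557)) (np.float64(335.40226020581684), np.float64(239.46225246575548))
```

View pics/g2.png

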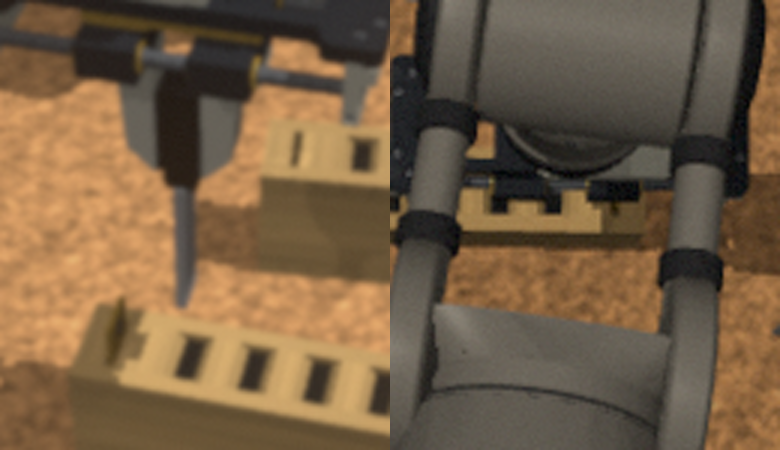

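The blade hangs straight, just above and about 3 px beside slot a. I'll check the predicted pixels against the observed ones to rule out a tilt.

Run:
```python
from h import *
f=lambda p:np.round((np.array(proj("scene",p))-[240,130])*3)
x,y,z=549.8,4.4,226.8
print("slots",[f([550,v,85]) for v in (5.2,41,77)],"obs (193,356),(258,369),(322,380)")
print("tip mid/near/far edge",f([x,y,z-91.7]),f([x+11,y,z-91.7]),f([x-11,y,z-91.7]))
print("handle bottom",f([x,y,z-11.7]),f([x+9,y,z-11.7]))
```

```text
slots [array([192., 353.]), array([256., 365.]), array([321., 376.])] obs (193,356),(258,369),(322,380)
tip mid/near/far edge [190. 290.] [185. 304.] [195. 275.]
handle bottom [188. 175.] [183. 187.]
```

Tip and rack share the same camera bias, with a residual of about 1–2 mm in −y, so I'll shift +1.3 mm in y. First descend to about 11 mm deep, still above any lining.

>>> {"name": "arm_command", "arguments": {
  "increments": [1, 0, 1.3, 20, 0, 1, 0, 1.3, 40, 0, 1, 0, 1.3, 46, 0, 1, 0, 1.3, 50, 0, 1, 0, 1.3, 53, 0, 1, 0, 1.3, 56, 0, 1, 0, 1.3, 59, 0, 1, 0, 1.3, 61, 0, 1, 0, 1.3, 61, 0]
}}

```text
time: 6.55
tool_pos: [549.9, 6.7, 165.6]
tcp_rot: [3.141, -0.0, -3.142]
contact_force: [0.6, -1.3, -0.2]
grip_width: 17.9
```

>>> {"name": "arm_command", "arguments": {
  "increments": [1, 0, 0, 2, 0, 1, 0, 0, 4, 0, 1, 0, 0, 6, 0, 1, 0, 0, 8, 0, 1, 0, 0, 10, 0]
}}

```text
time: 7.18
tool_pos: [550.4, 6.1, 156.1]
tcp_rot: [-3.141, 0.001, 3.142]
contact_force: [-0.3, -4.2, 3.4]
grip_width: 17.9
```

>>> {"name": "arm_command", "arguments": {
  "increments": [1, 0, 0, 2, 0, 1, 0, 0, 4, 0]
}}

```text
time: 7.42
tool_pos: [550.4, 6.1, 152.1]
tcp_rot: [-3.141, 0.001, 3.141]
contact_force: [0.6, -5.8, 5.8]
grip_width: 18.0
```

>>> {"name": "arm_command", "arguments": {
  "increments": [1, 0, -1, 0, 0, 1, 0, -1.5, 0, 0, 1, 0, -1.5, 0, 0]
}}

```text
time: 7.8
tool_pos: [550.2, 5.4, 151.8]
tcp_rot: [3.141, 0.001, 3.141]
contact_force: [1.4, -2.3, 2.5]
grip_width: 18.1
```

>>> {"name": "arm_command", "arguments": {
  "increments": [1, 0, 0, -2, 0, 1, 0, 0, -4, 0]
}}

```text
time: 8.05
tool_pos: [549.2, 5.1, 155.1]
tcp_rot: [-3.142, -0.002, -3.142]
contact_force: [-1.1, -3.5, -2.2]
grip_width: 18.2
```

>>> {"name": "arm_command", "arguments": {
  "increments": [1, 0, -1, 0, 0, 1, 0, -1.2, 0, 0, 1, 0, -1.2, 2, 0, 1, 0, -1.2, 4, 0, 1, 0, -1.2, 6, 0, 1, 0, -1.2, 8, 0]
}}

```text
time: 8.8
tool_pos: [551.0, 4.3, 148.8]
tcp_rot: [3.141, 0.003, 3.142]
contact_force: [0.4, 0.7, 4.4]
grip_width: 17.7
```

>>> {"name": "arm_command", "arguments": {
  "increments": [1, 0, 0, -2, 0, 1, 0, 0, -4, 0]
}}

```text
time: 9.05
tool_pos: [549.7, 4.3, 151.1]
tcp_rot: [3.141, -0.001, 3.142]
contact_force: [0.6, 0.5, -3.2]
grip_width: 17.6
```

Slot a shows symmetric friction: about +4.4 N going down and −3.2 N going up, with no side load. That is drag, not the stub. I'll push on gently to confirm.

>>> {"name": "arm_command", "arguments": {
  "increments": [1, 0, 0, 3, 0, 1, 0, 0, 6, 0, 1, 0, 0, 9, 0]
}}

```text
time: 9.43
tool_pos: [550.3, 4.1, 143.2]
tcp_rot: [3.141, 0.001, 3.141]
contact_force: [-0.5, 1.3, 3.9]
grip_width: 17.8
```

>>> {"name": "arm_command", "arguments": {
  "increments": [1, 0, 0, 3, 0, 1, 0, 0, 6, 0]
}}

```text
time: 9.68
tool_pos: [550.0, 4.0, 136.6]
tcp_rot: [3.141, 0.0, 3.141]
contact_force: [0.1, 1.4, 4.4]
grip_width: 17.9
```

>>> {"name": "arm_command", "arguments": {
  "increments": [1, 0, 0, 0, 0, 1, 0, 0, 0, 0, 1, 0, 0, 0, 0, 1, 0, 0, 0, 0]
}}

```text
time: 10.18
tool_pos: [549.9, 4.0, 136.3]
tcp_rot: [3.141, -0.0, 3.141]
contact_force: [2.1, 1.6, -4.6]
grip_width: 17.6
```

The drag stays at about 4 N from 21 to 40 mm depth. I'll check the picture before letting go.

Run:
```python
from h import *
im=imaging.capture("scene")
o=sensors.get_obs();print(o["tool_pos"],o["contact_force"],o["moment"],o["grip_width"])
f=lambda p:np.round((np.array(proj("scene",p))-[240,150])*4)
x,y,z=o["tool_pos"];print("handle bottom mid/near",f([x,y,z-11.7]),f([x+9,y,z-11.7]),"blade at mouth near",f([x+11,y,85]))
cv2.imwrite("pics/g3.png",crop(im,240,150,190,145,4))
```

```text
[549.86727386   4.00632561 136.28119929] [ 1.48847057  2.10436814 -4.21830958] [ 0.38426766 -0.60483753 -0.03281252] 18.052179698401584
handle bottom mid/near [253. 324.] [247. 340.] blade at mouth near [247. 410.]
```

View pics/g3.png

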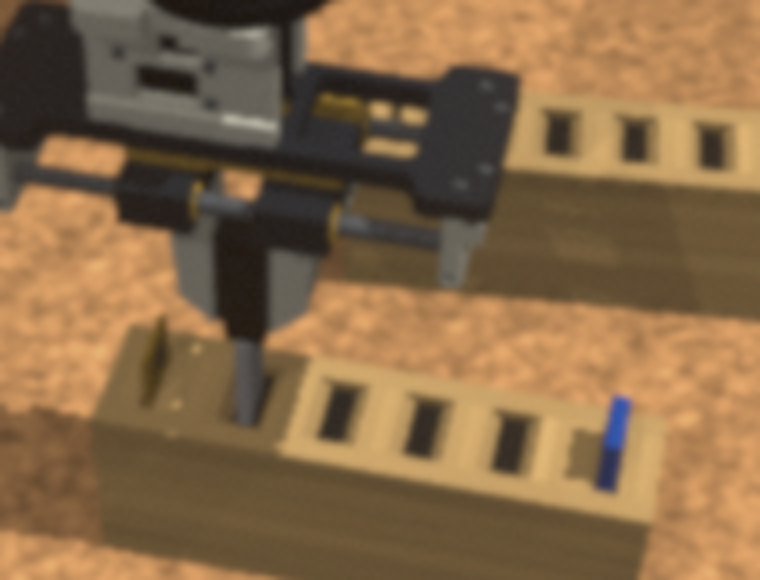

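The blade stands upright in slot a, entering at about px (245,422), and the key and fob are in place. I'll let go, opening to half, then rise.

>>> {"name": "arm_command", "arguments": {
  "increments": [0.7, 0, 0, 0, 0, 0.6, 0, 0, 0, 0, 0.55, 0, 0, 0, 0, 0.55, 0, 0, 0, 0, 0.55, 0, 0, 0, 0, 0.55, 0, 0, 0, 0]
}}

```text
time: 10.98
tool_pos: [550.0, 4.0, 136.7]
tcp_rot: [3.142, 0.0, -3.142]
contact_force: [-0.0, 0.5, -0.2]
grip_width: 41.4
```

Run:
```python
from h import *
im=imaging.capture("scene")
o=sensors.get_obs();print(o["tool_pos"],o["contact_force"],o["moment"],o["grip_width"])
cv2.imwrite("pics/g4.png",crop(im,240,150,150,120,4))
```

```text
[549.95755461   3.97091712 136.70657247] [ 0.77224672 -0.06947869  0.07600576] [0.01133347 0.04109344 0.01287891] 41.412949765226195
```

View pics/g4.png

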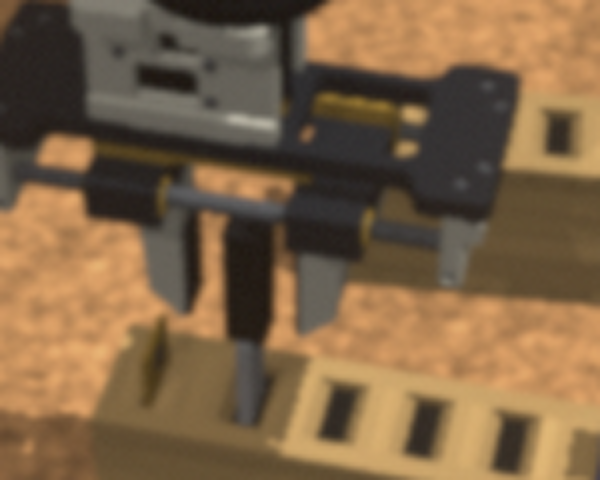

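The gauge stays up with no slip: the handle's bottom is still at about (248,340). I'll retreat straight up.

>>> {"name": "arm_command", "arguments": {
  "increments": [0.55, 0, 0, -8, 0, 0.55, 0, 0, -25, 0, 0.55, 0, 0, -50, 0, 0.55, 0, 0, -80, 0, 0.55, 0, 0, -110, 0, 0.55, 0, 0, -125, 0, 0.55, 70, 0, -125, 0, 0.55, 125, 0, -125, 0, 0.55, 150, 0, -125, 0, 0.55, 150, 0, -125, 0, 0.55, 150, 0, -125, 0, 0.55, 150, 0, -125, 0, 0.55, 150, 0, -125, 0, 0.55, 150, 0, -125, 0]
}}

```text
time: 12.78
tool_pos: [400.2, 4.0, 261.5]
tcp_rot: [3.141, -0.001, -3.142]
contact_force: [0.3, -0.4, 0.2]
grip_width: 41.3
```

Run:
```python
from h import *
im=imaging.capture("scene"); old=cv2.imread("pics/scene0.png")
o=sensors.get_obs();print(o["time"],o["tool_pos"],o["contact_force"])
f=lambda p:np.round((np.array(proj("scene",p))-[240,150])*2.5)
print("expect handle bottom near",f([559,4,125]),"top",f([550,4,185]))
cv2.imwrite("pics/g5.png",crop(im,240,150,300,220,2.5))
for n,(x,y,w,h) in dict(padlock=(465,265,55,60),box=(310,345,110,100),fob=(384,245,20,30),key=(268,228,18,20)).items():
    print(n,np.abs(im[y:y+h,x:x+w].astype(int)-old[y:y+h,x:x+w]).mean().round(2))
```

```text
12.825 [400.14957818   3.9676784  261.52474108] [ 0.34071549 -0.62409743  0.11543911]
expect handle bottom near [154. 212.] top [156. 134.]
padlock 2.61
box 3.17
fob 2.66
key 12.96
```

View pics/g5.png

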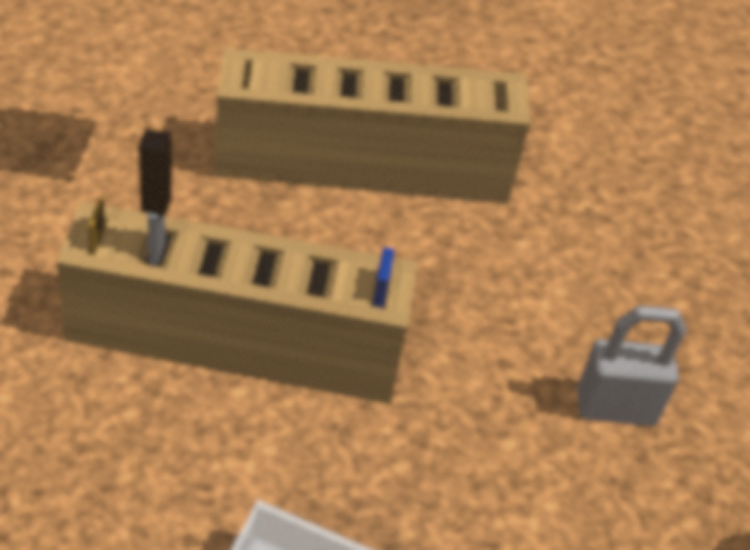

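The gauge stands upright at its expected height: handle bottom at (155,210) against a predicted (154,212). The other things look untouched, and the key region differs only by the gauge's shadow. Handing in.

```bash
python3 -c "
from plant import ticket
print(ticket.close_job())"
```

```text
the job is handed in; nothing more can be done
None
```

The feeler gauge now stands upright in slot a of the far rack (rack y = −54 mm), let go, with its blade about 40 mm in. I handed the job in at about 13 s.

- **Finding the slot:** Slot a was the first one I tried, and it turned out to be the dragging one, so I did not probe slots b, c and d. With the blade centred it read about +4 N going down and −3 N going up. It did not build up between 28 and 40 mm, so it was not the stub.
- **Last checks:** After release and retreat the gauge stayed upright at the same height; the handle's lower edge was about 2 px from where I predicted it. The padlock, box and fob image regions were unchanged. The key's region differed (13 grey levels against about 3 elsewhere), which I put down to the gauge's shadow, as the key looked in place.
- **What disagreed:**
  - The drag I read was slightly below the stated 5–8 N.
  - The first descent rubbed the slot's side at up to about 6 N, because my 1.3 mm shift in y was in the wrong direction. I took it back out before judging the drag.
  - The force at standstill just before release read −4.6 N, which I did not explain. It went to zero on letting go.

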